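# Snap the bearing cover home in the sliding jig

## Robot

A 6-joint arm with a two-finger parallel gripper is mounted at the origin on the work surface. World frame = base frame: x ahead of the robot, y to its left, z up, the work surface at z = 0. Lengths are in m, angles in rad, forces in N, time in s.
With the tool pointing down it reaches from about 0.275 to 0.875 m from the base axis. Payload 12.5 kg.
Tool frame: the origin (TCP) lies at the very end of the fingers, on their centre line; the grasp point (between the pads) lies 19 mm behind it; z points along the fingers, y is the line along which they close (so a half turn about z gives the same grasp; the last joint's range is limited). The gripper opens to 85 mm and grips with 20 to 120 N. Pads are 22 mm wide; open, the fingers measure 114 mm over their backs; the gripper's body (76 mm by 85 mm) begins 54 mm behind the grasp point. The pads swing forward as they close: fully open they stand 13 mm farther back than shut.
Start: joints at [1.149, 0.351, 1.652, -0, 1.139, -0.085], TCP at [0.182, 0.519, 0.231] pointing down, gripper open.
Joint ranges: [-2.75, 2.75], [-0.79, 2.1], [0.01, 2.65], [-1.57, 4.71], [0.07, 3.14], [-2.87, 2.87]. Speed limits (rad/s): [2.22, 2.22, 2.79, 3.14, 3.14, 3.14].

## Interface

Orientations are given as a 3x3 rotation matrix whose columns are the frame's x, y, z axes.
In Python, from bench import manip gives the robot as it stands. Calls block until the motion is done:
- manip.move_ptp(position, orientation): joint-space move of the TCP to a pose.
- manip.move_l(position, attitude=None, max_speed=0.15): straight line of the TCP; attitude=None keeps the orientation; max_speed is the mean speed in m/s.
- manip.move_j(angles): joint-space move.
- manip.set_gripper(opening, effort=None): opening from 0.0 (shut) to 1.0 (fully open); effort is the grip in N (None keeps the last); returns when the fingers have stopped.
- manip.dwell(seconds).
- manip.inverse_kinematics(position, orientation): joint angles nearest the present ones, or None.
- manip.grab_frame(name): name is "scene" or "top" or "wrist"; returns (picture, depth): 420x560x3 uint8, red, green, blue; 420x560 float32, m along the optical axis (not along the pixel's ray), 0 where there is no reading.
- manip.get_calibration(name): a dict with "camera_matrix" (3x3 intrinsics, pixels), "k1" (the pictures are not rectified: a ray, as slopes to the right and down, at radius r is drawn at 1 + k1 r^2 times it, then the intrinsics apply), "R" (3x3) and "t" (3): a world point X has camera coordinates R X + t. Camera axes: x right, y down, z forward; pixel columns grow to the right and rows downward; lengths in m; the calibration is good to about 2 mm. A picture is of the moment at which its call begins: read the wrist's pose just before it. get_calibration takes no time and is no camera call; for the wrist camera it gives the pose at the moment of the call.
A pose or a line that the arm cannot do raises manip.Unreachable and nothing moves.
- manip.sign_off(): hands the job in; it is judged then, once.
Trained networks look in the newest picture that a camera, given by its name, has taken for a name from the list of things; names that differ only in an ending like _2 or _b are one class to them, and where a whole thing is asked for, a point or a joint stands for the part that bears it (a point fixed in the world has none). Each returns a list of dicts, best first, with "confidence" (0 to 1); they miss things now and then, are a little off and sometimes report something else, mostly with a low value. They report only what shows in the picture. A call takes as long as a camera call. They do not tell look-alikes from the thing itself.
- manip.look_for(camera, name): "at" ([x, y, z] in m, in world coordinates, good to about 4 mm: the middle of the surface that is visible of it).
Readings, each from a call of its own:
- manip.current_time(): time.
- manip.current_qpos(): joint angles.
- manip.current_joint_vel(): joint speeds.
- manip.current_joint_torque(): joint torques, N m.
- manip.current_ee_pos(): TCP position.
- manip.current_tcp_rot(): TCP orientation.
- manip.current_force(): force on the tool from outside, world axes, zero at the start.
- manip.current_ft_torque(): the same for the moment, N m.
- manip.current_grip_width(): opening from 0.0 (shut) to 1.0 (fully open).
- manip.current_grip_force(): force on a finger pad.
Only numpy, scipy, OpenCV 4.12 (cv2) and the standard library are available. Lean on these libraries where they do the work, as an engineer would, in place of code of your own. Each camera call takes 0.05 s, during which the arm holds its last target. There are 200 camera calls.

## Task

Get the bearing cover fitted: swing the red clamp lever fully open, slide the blue carriage along until its red pointer meets the black line on the yellow mark, and swing the lever fully shut again. Only then take the green seating tool and press it, squarely and centrally, on the orange cover until it clicks fully home; the gripper itself must not press on the cover. Finally stand the tool upright on the black rubber mat, let go, and leave the can, jar, carton and yellow bin where they are.

Things in the scene. Friction and masses are not known exactly. Their poses are not given: they have to be found in the camera images.
- jig: Dark steel base plate 140 (x) x 420 (y) x 8 mm, with a tongue out to x = -130 mm under the yellow mark, carrying an aluminium rail (60 mm wide, top 30 mm above the counter) with low blue end stops (38 mm high). Fixed to the counter. Origin: on the counter, below the middle of the rail; y runs along the rail, x away from the robot side, z up.
- carriage (a joint): Travel of the blue carriage along the jig's +y, in m, 0 to 0.16; starts between 0.01 and 0.06, short of the mark. The carriage is a plate 120 (x) x 225 (y) mm, its top 45 mm above the counter, bearing a leaning grey housing. With the clamp open it slides against about 8 N and stays where left; Slide it only with the clamp open: the clamp's grip is light, and shut it must not be forced along.
- housing (a point): Centre of the rim of the grey bearing housing (round, 64 mm diameter, 60 mm long) on the carriage, 117 mm above the counter, leaning 0.56 rad (32 degrees) from upright towards the jig's -x. Housing and cover reach up to 145 mm above the counter and 32 mm either side. Axes as the jig's; its jig y is that of the pointer.
- pointer (a point): Tip of the thin red pointer bar at the front edge of the carriage, in the middle of its length, 37 mm above the counter. It moves with the carriage; its axes are the jig's.
- grip_post (a point): Middle of the black round knob (18 mm diameter, 30 mm tall, 66 to 96 mm above the counter, on a 12 mm stem) on the carriage's -y wing, 95 mm from the carriage's middle: the handle to slide it by. Axes as the jig's.
- clamp (a joint): Angle of the red clamp lever about its upright axis, rad: 0 = shut (lever points to the jig's -x), 1.5 = fully open, its stop (lever points to the jig's +y; seen from above it opens clockwise). 1.2 or more counts as open, under 0.2 as shut. It stays where left and needs about 2 N at its knob. Open, it can also be used to pull the carriage.
- clamp_knob (a point): Middle of the red round, freely spinning knob (18 mm diameter, 28 mm tall, 67 to 95 mm above the counter) at the lever's end, 70 mm from the hinge axis. The lever bar below it is 48 to 58 mm above the counter.
- clamp_hinge (a point): Point on the lever's upright hinge axis, at the knob's height. The hinge sits on the carriage and moves with it.
- cover (a joint): Travel of the orange cover into the housing, m: 0 = started by hand, standing 8 mm proud; 0.008 = fully home, flange on the housing's rim. The push needed rises to about 15 N at 2 to 3 mm and falls off until 5 mm, where it snaps home and stays; short of that it springs back or stays proud.
- cover_top (a point): Centre of the flat outer face of the orange cover (disc of 54 mm diameter). z points out of the housing along its axis, 0.56 rad from vertical, leaning towards the jig's -x; the cover moves along -z when pressed. y is the jig's y.
- mark: Yellow block 30 (x) x 40 (y) x 14 mm on the jig's base plate in front of the rail, with a black line 3 mm wide across its top at y = 0. Origin: centre of its underside; axes as the jig's. The carriage is at the mark when the pointer's y in this frame is 0 (within 5 mm).
- tool: Green seating tool, standing upright: a round nose disc of 40 mm diameter and 14 mm tall with a flat pressing face below, a neck, a round handle of 29 mm diameter from 36 to 98 mm above that face, 104 mm tall in all; about 0.3 kg. Origin: centre of the flat pressing face; z points up the handle.
- mat: Black rubber mat 90 x 90 x 4 mm lying fixed on the counter. Origin: centre of its underside.
- can: Bystander: blue can, 60 mm diameter, 115 mm tall. Origin: centre of its underside.
- jar: Bystander: glass jar with white cap, 60 mm diameter, 85 mm tall. Origin: centre of its underside.
- carton: Bystander: brown carton 65 (x) x 45 (y) x 70 mm. Origin: centre of its underside.
- bin: Bystander: open yellow bin 100 (x) x 150 (y) x 70 mm with white fittings, beyond the jig. Origin: centre of its underside.
Mind the look-alikes: they are no part of the job. Leave any purple look-alike of the tool alone. There is more than one size of the mat; the one meant has the size given above.

How it is judged:
On the way, in this order (a step that is already met when the one before it is completed fails the run):
1. the clamp lever is swung open (value of joint clamp above 1.2 rad), for 0.1 s.
2. with the clamp open, the carriage's pointer is brought to the mark (y of pointer in the frame of mark between -0.005 and 0.005 m and value of joint clamp above 1.2 rad), for 0.2 s.
3. the clamp is shut with the carriage at the mark (y of pointer in the frame of mark between -0.005 and 0.005 m and value of joint clamp below 0.2 rad), for 0.2 s.
4. the cover is pressed home by the tool, square and central on it (value of joint cover above 0.0065 m and value of joint clamp below 0.2 rad and contact force between tool and cover above 1 N and angle between the z axis of tool and the z axis of cover_top, either way round below 0.15 rad and x of tool in the frame of cover_top between -0.007 and 0.007 m and y of tool in the frame of cover_top between -0.007 and 0.007 m), for 0.05 s.
At the end, for the whole second after the job is handed in: Pointer within 5 mm of the line, clamp shut (under 0.2 rad), cover at least 6.5 mm of its 8 mm in, the tool upright (within 0.1 rad) at rest on the mat with its centre within 35 mm of the mat's, and can, jar, carton and bin upright within 25 mm of where they began (all of step 3 and value of joint cover above 0.0065 m and horizontal distance between tool and mat below 0.035 m and angle between tool's own z axis and vertical below 0.1 rad and height (world z) of tool between 0 and 0.01 m and linear speed of tool below 0.02 m/s and distance of each of can, jar, carton, bin from where it was at the start of the episode below 0.025 m and angle between each of can, jar, carton, bin's own z axis and vertical below 0.2 rad); the robot touches nothing.
It fails at once if the carriage is forced along (over 10 mm from its start, and not at the mark) with the clamp shut (value of joint clamp below 0.3 rad and distance of pointer from where it was at the start of the episode above 0.01 m and not (y of pointer in the frame of mark between -0.01 and 0.01 m)).
It fails at once if the cover is pushed in more than 4 mm before the carriage is clamped at the mark (value of joint cover above 0.004 m and (value of joint clamp above 0.3 rad or not (y of pointer in the frame of mark between -0.007 and 0.007 m))).
It fails at once if the gripper or arm presses on the cover itself (contact force between any of the fingers, the arm and cover above 3 N).
It fails at once if the tool presses hard on the cover while askew (over 0.25 rad) or over 12 mm off-centre (contact force between tool and cover above 5 N and (angle between the z axis of tool and the z axis of cover_top, either way round above 0.25 rad or x of tool in the frame of cover_top above 0.012 m or x of tool in the frame of cover_top below -0.012 m or y of tool in the frame of cover_top above 0.012 m or y of tool in the frame of cover_top below -0.012 m)).
It fails at once if a bystander is tipped over (angle between any of can, jar, carton, bin's own z axis and vertical above 0.4 rad).
It also fails if it takes over 69 s, if anything falls off the work surface, if the arm or the gripper's body presses on something with over 40 N, if the wrist force passes 120 N, or if a joint passes its speed limit or range.

## Working session

There is one attempt and no reset: what is moved stays moved. The work goes in short steps, each a Python script; the robot and the scene stay as the last script left them, time stands still between calls to the robot, and variables do not carry over. Pictures are saved under pics/ and viewed, at most 10 in all, crops included, and the job is handed in when it is done.

```bash
mkdir -p pics; ls; cat > h.py <<'E'
import numpy as np, cv2
from bench import manip
def snap(cam,fn=None):
    c=manip.get_calibration(cam); p,d=manip.grab_frame(cam)
    if fn: cv2.imwrite('pics/'+fn,p[:,:,::-1])
    return p,d,c
def px2w(c,d,u,v):
    K=np.array(c["camera_matrix"]); x=(u-K[0,2])/K[0,0]; y=(v-K[1,2])/K[1,1]
    rd=np.hypot(x,y); r=rd
    for _ in range(20): r=rd/(1+c["k1"]*r*r)
    s=r/np.maximum(rd,1e-9)
    P=np.stack([x*s*d,y*s*d,d*np.ones_like(x)],-1)
    return (P-np.array(c["t"]))@np.array(c["R"])
def w2px(c,X):
    P=np.array(c["R"])@np.array(X)+np.array(c["t"]); a=P[:2]/P[2]; a=a*(1+c["k1"]*(a@a))
    K=np.array(c["camera_matrix"]); return K[:2,:2]@a+K[:2,2]
def cloud(c,d):
    v,u=np.mgrid[:d.shape[0],:d.shape[1]].astype(float); return px2w(c,d,u,v)
E
python3 - <<'E'
from h import *
names="jig carriage housing pointer grip_post clamp clamp_knob cover_top mark tool mat can jar carton bin".split()
for cam in("scene","top"):
    p,d,c=snap(cam,cam+"1.png")
    for n in names:
        print(cam,n,[(np.round(o["at"],3).tolist(),round(o["confidence"],2),w2px(c,o["at"]).round().astype(int).tolist()) for o in manip.look_for(cam,n)[:3]])
print(manip.current_time())
E
```

```text
pics
scene jig [([0.573, 0.091, 0.039], 0.77, [368, 205])]
scene carriage [([0.588, 0.065, 0.043], 0.67, [362, 213]), ([0.693, 0.252, 0.032], 0.67, [451, 229])]
scene housing [([0.588, 0.063, 0.048], 0.96, [361, 212])]
scene pointer [([0.433, -0.143, 0.004], 0.72, [260, 194]), ([0.591, 0.066, 0.042], 0.24, [362, 214])]
scene grip_post [([0.588, 0.068, 0.046], 0.74, [363, 212]), ([0.463, 0.129, 0.057], 0.4, [365, 162])]
scene clamp [([0.466, 0.13, 0.059], 0.83, [366, 162]), ([0.454, 0.117, 0.022], 0.26, [357, 168])]
scene clamp_knob [([0.463, 0.129, 0.058], 0.48, [365, 162])]
scene cover_top []
scene mark [([0.454, 0.12, 0.02], 0.68, [358, 168])]
scene tool [([0.471, -0.461, 0.062], 0.65, [132, 234]), ([0.46, -0.379, 0.059], 0.56, [166, 220])]
scene mat [([0.43, -0.142, 0.004], 0.87, [260, 192]), ([0.328, -0.245, -0.0], 0.63, [212, 174])]
scene can [([0.475, -0.27, 0.101], 0.67, [210, 203])]
scene jar [([0.595, -0.261, 0.087], 0.91, [229, 250]), ([0.559, 0.077, 0.131], 0.46, [368, 182])]
scene carton [([0.592, -0.378, 0.07], 0.89, [178, 269])]
scene bin [([0.689, 0.252, 0.034], 0.94, 
[... 266 characters left out ...]
 pointer [([0.561, 0.074, 0.046], 0.8, [202, 200])]
top grip_post [([0.564, 0.071, 0.042], 0.66, [203, 199])]
top clamp [([0.474, 0.134, 0.058], 0.82, [178, 234])]
top clamp_knob [([0.476, 0.129, 0.059], 0.82, [179, 233])]
top cover_top [([0.556, 0.085, 0.131], 0.77, [191, 197])]
top mark [([0.451, 0.114, 0.025], 0.68, [188, 244])]
top tool [([0.46, -0.458, 0.065], 0.55, [412, 235]), ([0.451, -0.378, 0.072], 0.54, [382, 239])]
top mat [([0.428, -0.142, 0.004], 0.9, [287, 251]), ([0.322, -0.242, 0.005], 0.84, [326, 291])]
top can [([0.454, -0.261, 0.117], 0.94, [337, 238])]
top jar []
top carton [([0.576, -0.374, 0.068], 0.82, [377, 189])]
top bin [([0.7, 0.254, 0.038], 0.73, [137, 151])]
1.6
```

View pics/scene1.png

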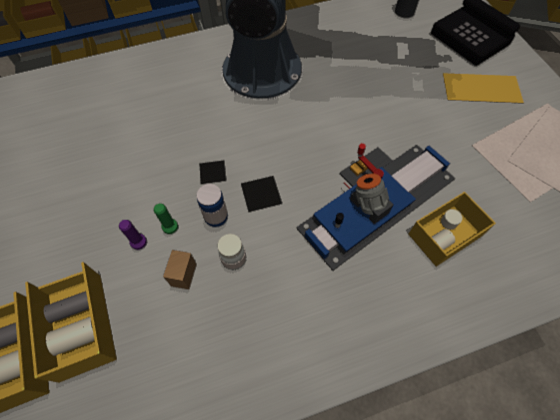

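View pics/top1.png

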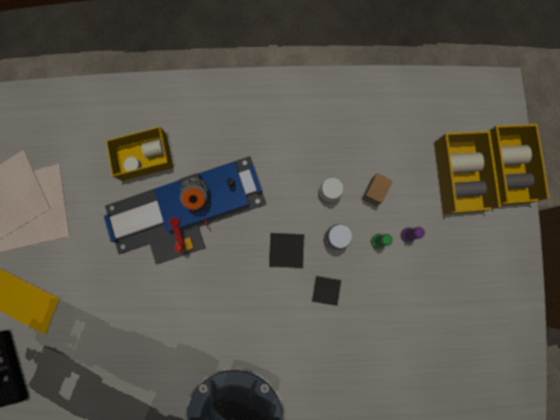

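The scene picture shows the green tool at (165,218), the purple look-alike at (132,234), and the larger mat at (262,193). The jig is at (375,205), with the carriage near its -y end, the red knob at (362,150) and the yellow mark at (356,168). The top picture agrees: rail from (112,225) to (250,180), red lever shut at (178,234), green tool at (382,240).

Next I take close wrist views of the jig.

```bash
cat >> h.py <<'E'
def down(yaw): # tool z down, tool y axis (closing line) at world angle yaw
    y=np.array([np.cos(yaw),np.sin(yaw),0]); z=np.array([0,0,-1.]); return np.stack([np.cross(y,z),y,z],1)
E
python3 - <<'E'
from h import *
c=manip.get_calibration("wrist"); R=manip.current_tcp_rot(); p=manip.current_ee_pos()
Rc=np.array(c["R"]); print(np.round(R,2).tolist(), "cam in tcp",np.round(R.T@(-Rc.T@c["t"]-p),3), "axes",np.round(R.T@Rc.T,2).tolist())
off=R.T@(-Rc.T@c["t"]-p)
names="housing pointer grip_post clamp_knob clamp_hinge cover_top mark".split()
for i,(x,y) in enumerate([(0.50,0.06),(0.44,0.15)]):
    yaw=1.87 if abs(R[:,1]@[np.cos(1.87),np.sin(1.87),0])>.5 else .3
    Rd=down(yaw)
    if Rd[:,1]@R[:,1]<0: Rd=down(yaw+np.pi)
    tgt=np.array([x,y,0])-(Rd@off)*[1,1,0]+[0,0,0.28]
    manip.move_ptp(tgt,Rd); 
    pic,d,c=snap("wrist",f"w{i}.png"); np.savez(f"w{i}.npz",d=d,p=pic,R=c["R"],t=c["t"],K=c["camera_matrix"],k1=c["k1"])
    for n in names: print(i,n,[(np.round(o["at"],4).tolist(),round(o["confidence"],2),w2px(c,o["at"]).round().astype(int).tolist()) for o in manip.look_for("wrist",n)[:2]])
print(manip.current_qpos().round(2),manip.current_time())
E
```

```text
[[-0.94, 0.33, 0.0], [0.33, 0.94, -0.0], [-0.0, -0.0, -1.0]] cam in tcp [ 0.082  0.    -0.143] axes [[0.0, -0.95, -0.32], [1.0, 0.0, -0.0], [0.0, -0.32, 0.95]]
0 housing [([0.5581, 0.075, 0.0466], 0.95, [276, 155])]
0 pointer [([0.5617, 0.0808, 0.0428], 0.63, [279, 159])]
0 grip_post [([0.5583, 0.0777, 0.0436], 0.96, [278, 156])]
0 clamp_knob [([0.4683, 0.1353, 0.0585], 0.85, [355, 93])]
0 clamp_hinge [([0.4672, 0.1344, 0.0583], 0.94, [354, 92])]
0 cover_top [([0.5499, 0.0806, 0.1322], 0.61, [283, 164]), ([0.471, 0.131, 0.0571], 0.27, [350, 94])]
0 mark [([0.4499, 0.1156, 0.0241], 0.58, [338, 72])]
1 housing [([0.5583, 0.0881, 0.0425], 0.63, [201, 183])]
1 pointer [([0.5595, 0.0928, 0.0459], 0.91, [204, 186])]
1 grip_post [([0.557, 0.0926, 0.0444], 0.63, [204, 184])]
1 clamp_knob [([0.4724, 0.134, 0.06], 0.91, [256, 126]), ([0.5534, 0.0857, 0.1318], 0.41, [178, 201])]
1 clamp_hinge [([0.4744, 0.1365, 0.0572], 0.6, [257, 129]), ([0.4453, -0.1288, 0.0019], 0.51, [44, 28])]
1 cover_top [([0.5501, 0.0793, 0.1294], 0.86, [172, 195]), ([0.5537, 0.0852, 0.0417], 0.56, [199, 179])]
1 mark [([0.4483, 0.1311, 0.0222], 0.76, [261, 103])]
[ 0.24  0.3   1.6  -0.    1.24 -1.63] 5.025
```

```bash
cat > seg.py <<'E'
from h import *
def load(f):
    z=np.load(f); return z["p"],z["d"],dict(R=z["R"],t=z["t"],camera_matrix=z["K"],k1=float(z["k1"]))
def seg(p,d,c):
    W=cloud(c,d); h=cv2.cvtColor(p,cv2.COLOR_RGB2HSV).astype(int); H,S,V=h[...,0],h[...,1],h[...,2]; ok=d>0; Z=W[...,2]
    near=np.hypot(W[...,0]-.53,W[...,1]-.1)<.25
    red=((H<6)|(H>174))&(S>150)&(V>60)&ok&near
    m=dict(knob=red&(Z>.062)&(Z<.105), lever=red&(Z>.045)&(Z<.062), pointer=red&(Z<.044)&(Z>.025),
      cover=(H>=5)&(H<=14)&(S>150)&(Z>.105)&ok&near, mark=(H>15)&(H<30)&(S>130)&ok&(Z<.03)&near&(W[...,0]<.53)&(W[...,1]<.2),
      plate=(H>105)&(H<125)&(S>120)&ok&near&(abs(Z-.045)<.006), post=(V<50)&ok&near&(Z>.066)&(Z<.105)&(np.hypot(W[...,0]-.59,W[...,1]+.01)<.06))
    return W,m
E
python3 - <<'E'
from seg import *
for f in("w0.npz","w1.npz"):
    p,d,c=load(f); W,m=seg(p,d,c)
    for k,a in m.items():
        if a.sum()<5: print(k,a.sum());continue
        Q=W[a]; v,u=np.nonzero(a); print(f,k,a.sum(),"med",np.median(Q,0).round(4),"min",Q.min(0).round(3),"max",Q.max(0).round(3),"px",int(u.mean()),int(v.mean()))
        if k=="plate":
            r=cv2.minAreaRect((Q[:,:2]*1000).astype(np.float32)); print(r)
    P=p.copy()
    cv2.imwrite("pics/c"+f[:2]+".png",cv2.resize(p[20:320,120:460,::-1],None,fx=2,fy=2,interpolation=cv2.INTER_CUBIC)[:600,:680])
E
```

```text
w0.npz knob 395 med [0.4402 0.1221 0.095 ] min [0.43  0.115 0.062] max [0.51  0.152 0.098] px 360 57
w0.npz lever 1025 med [0.4838 0.1351 0.0586] min [0.442 0.119 0.055] max [0.516 0.154 0.062] px 350 106
w0.npz pointer 21 med [0.5061 0.0647 0.0384] min [0.491 0.06  0.036] max [0.511 0.067 0.04 ] px 280 106
w0.npz cover 2182 med [0.5536 0.0799 0.13  ] min [0.529 0.01  0.114] max [0.589 0.106 0.357] px 281 166
w0.npz mark 613 med [0.4511 0.1154 0.0225] min [0.435 0.102 0.007] max [0.468 0.151 0.025] px 338 73
w0.npz plate 13637 med [0.5636 0.0516 0.0454] min [ 0.461 -0.078  0.039] max [0.66  0.336 0.051] px 272 160
((555.2691650390625, 129.42413330078125), (118.73661041259766, 415.0204772949219), 17.692623138427734)
w0.npz post 280 med [ 0.5953 -0.003   0.0958] min [ 0.59  -0.012  0.068] max [0.606 0.004 0.099] px 193 174
w1.npz knob 284 med [0.4376 0.1248 0.0954] min [0.429 0.116 0.062] max [0.511 0.153 0.098] px 253 91
w1.npz lever 884 med [0.4849 0.1364 0.0587] min [0.442 0.122 0.055] max [0.516 0.155 0.062] px 255 136
w1.npz pointer 48 med [0.5045 0.0648 0.0386] min [0.491 0.061 0.036] max [0.513 0.068 0.04 ] px 192 133
w1.npz cover 2110 med [0.5528 0.0815 0.1298] min [0.529 0.054 0.114] max [0.582 0.107 0.144] px 173 197
w1.npz mark 529 med [0.4495 0.133  0.0223] min [0.429 0.1   0.006] max [0.469 0.148 0.025] px 256 102
w1.npz plate 12106 med [0.5591 0.0797 0.0455] min [ 0.459 -0.077  0.039] max [0.661 0.336 0.051] px 190 184
((554.9318237304688, 129.65841674804688), (118.88592529296875, 414.9250183105469), 17.889707565307617)
w1.npz post 369 med [ 0.5951 -0.001   0.0934] min [ 0.589 -0.011  0.068] max [0.607 0.004 0.098] px 101 201
```

View pics/w0.png

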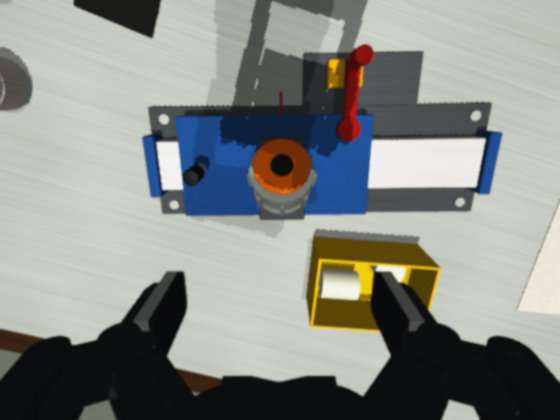

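The wrist view shows the knob at (363,54), hinge at (347,130), pointer at (281,98) and the mark at (345,73), half under the lever. The cover is at (283,165) and the black post at (193,173). The jig's yaw is about 17.8°. Next I refine the knob and hinge and grip the knob.

```bash
cat >> h.py <<'E'
YAW=np.radians(17.8); EX=np.array([np.cos(YAW),np.sin(YAW)]); EY=np.array([-np.sin(YAW),np.cos(YAW)]); O=np.array([.555,.1295])
def j(P): r=np.asarray(P)[...,:2]-O; return np.stack([r@EX,r@EY],-1)
def w(x,y): return O+x*EX+y*EY
E
python3 - <<'E'
from seg import *
ks=[];hs=[]
for f in("w0.npz","w1.npz"):
    p,d,c=load(f); W,m=seg(p,d,c)
    J=j(W); Z=W[...,2]
    a=m["knob"]&(Z>.0925)&(J[...,0]<-.09); Q=J[a]; k=(Q.min(0)+Q.max(0))/2; print("knob",a.sum(),k,Q.max(0)-Q.min(0),np.median(Q,0)); ks.append(k)
    Q=J[m["lever"]]; a=Q[Q[:,0]>-.052]; print("hinge end x",Q[:,0].max(),"y",a.min(0),a.max(0)); 
    for x0 in(-.05,-.06,-.07,-.08,-.09): q=Q[abs(Q[:,0]-x0)<.003]; print(x0,q[:,1].min().round(4),q[:,1].max().round(4))
    Q=J[m["pointer"]]; print("pointer",Q.min(0),np.median(Q,0))
    Q=J[m["mark"]&(Z>.018)]; print("mark",Q.min(0),Q.max(0))
    Q=J[m["plate"]&(abs(J[...,1])<.19)]; print("plate",np.percentile(Q,.5,axis=0),np.percentile(Q,99.5,axis=0))
E
```

```text
knob 292 [-0.11302153  0.02993269] [0.01583585 0.0175712 ] [-0.11269467  0.02980762]
hinge end x -0.03300370541729374 y [-0.05140207  0.01586459] [-0.03300371  0.03930453]
-0.05 0.0159 0.039
-0.06 0.0219 0.0357
-0.07 0.022 0.0355
-0.08 0.0222 0.0361
-0.09 0.0224 0.0344
pointer [-0.08214765 -0.04729001] [-0.06618885 -0.04711375]
mark [-0.11798488  0.00760351] [-0.08816202  0.04784392]
plate [-0.05891004 -0.16438313] [0.05858404 0.05611795]
knob 269 [-0.11334008  0.03107595] [0.01606718 0.01637501] [-0.11340798  0.03091498]
hinge end x -0.03214995382036977 y [-0.05183834  0.01743581] [-0.03214995  0.04027453]
-0.05 0.0177 0.0392
-0.06 0.0227 0.0349
-0.07 0.0227 0.0353
-0.08 0.0232 0.0356
-0.09 0.0235 0.0358
pointer [-0.08236372 -0.04763514] [-0.06775417 -0.04607911]
mark [-0.11780209  0.008285  ] [-0.08870096  0.04740833]
plate [-0.05910679 -0.16395436] [0.05793047 0.05696331]
```

```bash
cat >> h.py <<'E'
RD=down(np.arctan2(EY[1],EY[0]))
def P(xy,z): return np.array([*w(*xy),z])
def arc(h,angs,z,sp=.12):
    for a in angs: manip.move_l(P((h[0]-.07*np.cos(a),h[1]+.07*np.sin(a)),z),max_speed=sp)
E
python3 - <<'E'
from h import *
t0=manip.current_time(); k=np.array([-.1132,.0302]); z=.068
print((RD-manip.current_tcp_rot()).round(2).tolist())
manip.set_gripper(.6,30)
manip.move_ptp(P(k,.13),RD); manip.move_l(P(k,z)); 
f0=np.array(manip.current_force())
manip.set_gripper(0.0,30); print("w",manip.current_grip_width(),manip.current_grip_force(),np.round(manip.current_force()-f0,1))
h=np.array([-.0434,.0295])
for a in np.linspace(0,1.46,7)[1:]:
    arc(h,[a],z); print(round(a,2),np.round(manip.current_force()-f0,1))
snap("wrist","open.png"); print(j(manip.current_ee_pos()),manip.current_time()-t0,manip.current_time())
E
```

```text
[[0.0, -0.01, 0.0], [-0.01, -0.0, 0.0], [-0.0, -0.0, -0.0]]
w 0.19684656961766242 29.418879747390747 [-1.6  0.7  5.3]
0.24 [1.2 1.2 6.8]
0.49 [1.8 0.9 6.5]
0.73 [3.  0.7 6.8]
0.97 [ 3.9 -2.1  7.9]
1.22 [ 3.  -1.9  8.5]
1.46 [ 2.3 -2.1  8.3]
[-0.05052129  0.09823013] 3.924999999999999 8.95
```

View pics/open.png

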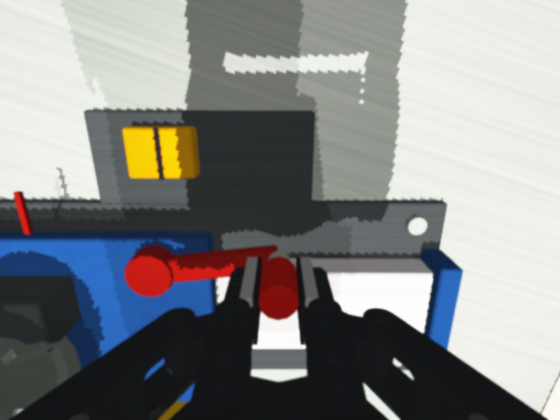

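The lever is open. The black line is at (155,127)–(160,179) and the pointer tip at (18,193). I measure the gap by ray/plane intersection, then pull the carriage.

```bash
cat >> h.py <<'E'
def ray(c,u,v,z):
    a=px2w(c,np.array(1.),np.array(float(u)),np.array(float(v))); o=-np.array(c["R"]).T@np.array(c["t"])
    return o+(a-o)*(z-o[2])/(a[2]-o[2])
E
python3 - <<'E'
from h import *
c=manip.get_calibration("wrist")
a=j(ray(c,155,128,.022)); b=j(ray(c,160,179,.022)); t=j(ray(c,18,194,.037)); t2=j(ray(c,26,232,.037))
print(a,b,t,t2)
dy=(a[1]+b[1])/2-(t[1]+t2[1])/2; print("dy",dy)
assert .06<dy<.09
p0=np.array(manip.current_ee_pos()); f0=np.array(manip.current_force())
manip.move_l(p0+np.array([*(EY*dy),0]),max_speed=.06); print(np.round(manip.current_force()-f0,1),j(manip.current_ee_pos())-j(p0))
snap("wrist","pulled.png"); print(manip.current_time())
E
```

```text
[-0.11738986  0.0277402 ] [-0.08761029  0.0270304 ] [-0.08235108 -0.04657444] [-0.05949997 -0.0478508 ]
dy 0.07459792407979648
[ 1.7 -3.1 -4.8] [-2.08183527e-05  7.33068160e-02]
10.3833
```

View pics/pulled.png

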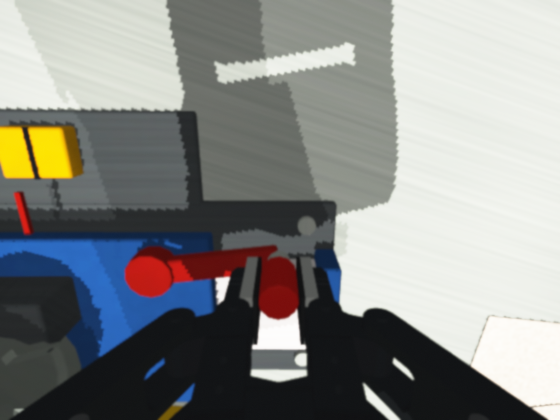

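Line now at (28,127)–(35,178), pointer at (18,194)–(26,232), so only a small remainder is left. I correct it and swing the lever shut.

```bash
python3 - <<'E'
from h import *
c=manip.get_calibration("wrist")
a=j(ray(c,28,127,.022)); b=j(ray(c,35,178,.022)); t=j(ray(c,18,194,.037)); t2=j(ray(c,26,232,.037))
dy=(a[1]+b[1])/2-(t[1]+t2[1])/2; print("dy",dy,a,b,t,t2); assert abs(dy)<.006
p0=np.array(manip.current_ee_pos())
if dy>.0005:
    manip.move_l(p0+np.array([*(EY*(dy+.0013)),0]),max_speed=.04)
print("moved",j(manip.current_ee_pos())-j(p0)); manip.dwell(.25)
f0=np.array(manip.current_force()); p=j(manip.current_ee_pos())
h=np.array([-.0434,.0295]); h[1]+=p[1]-.09823+.0005; print(h)
for a in np.linspace(1.46,0,7)[1:]:
    arc(h,[a],.068); print(round(a,2),np.round(manip.current_force()-f0,1))
manip.move_l(P((h[0]-.07,h[1]-.004),.068),max_speed=.03); print(np.round(manip.current_force()-f0,1),j(manip.current_ee_pos()))
manip.set_gripper(.6); e=manip.current_ee_pos(); manip.move_l([e[0],e[1],.14])
pic,d,c=snap("wrist","shut.png"); np.savez("w2.npz",d=d,p=pic,R=c["R"],t=c["t"],K=c["camera_matrix"],k1=c["k1"])
print(manip.current_time())
E
```

```text
dy 0.0021867104266659818 [-0.11747691  0.02965875] [-0.08798708  0.0263916 ] [-0.08232476  0.02646263] [-0.0594519   0.02521429]
moved [-7.25648416e-05  2.11216024e-03]
[-0.0434     0.1054091]
1.22 [-3.   1.   6.2]
0.97 [-3.8  1.2  7.2]
0.73 [-0.9  1.4  5.9]
0.49 [-1.1  1.7  5.6]
0.24 [-0.7  2.8  5.2]
0.0 [0.7 2.7 5. ]
[-0.8  6.8  5.6] [-0.11266083  0.10086906]
14.0333
```

View pics/shut.png

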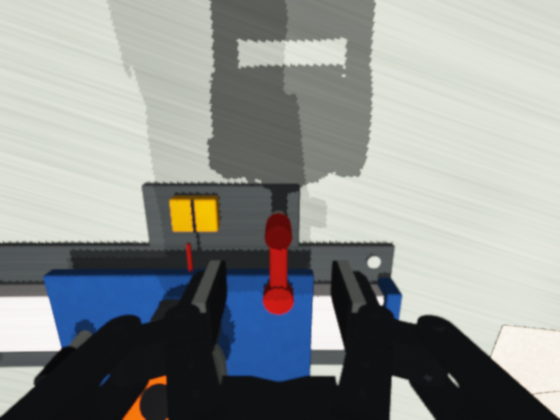

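The lever is shut, with the knob at (278,232) in line with the hinge at (278,297). The line is at (193,200)–(194,232) and the pointer at (188,243)–(190,270). I check the offset numerically, then measure the cover, tool and mat.

```bash
cat > meas.py <<'E'
from seg import *
L,d,c=load("w2.npz")
a=j(ray(c,192,199,.022)); b=j(ray(c,194,231,.022)); t=j(ray(c,187.5,244,.037)); t2=j(ray(c,190,270,.037)); print("pointer-line",(t[1]+t2[1])/2-(a[1]+b[1])/2,a,b,t,t2)
def view(x,y,z,R,f):
    off=np.array([.082,0,-.143]); ax=np.array([-.32,0,.95]) # tilt: camera looks back along -tool x
    cam=np.array([x,y,z])-R@ax/.95*.30; manip.move_ptp(cam-R@off,R)
    p,d,c=snap("wrist",f+".png"); np.savez(f+".npz",d=d,p=p,R=c["R"],t=c["t"],K=c["camera_matrix"],k1=c["k1"]); return p,d,c
def cover(p,d,c):
    W=cloud(c,d); h=cv2.cvtColor(p,cv2.COLOR_RGB2HSV).astype(int); J=j(W)
    m=(h[...,0]>=3)&(h[...,0]<=14)&(h[...,1]>150)&(d>0)&(W[...,2]>.1)&(W[...,2]<.16)&(abs(J[...,0])<.09)&(abs(J[...,1])<.1)
    Q=np.c_[J[m],W[m][:,2]]; n0=np.array([-np.sin(.56),0,np.cos(.56)])
    s=Q@n0; hi=np.percentile(s,90); f=Q[s>hi-.004]
    A=np.c_[f[:,:2],np.ones(len(f))]; co=np.linalg.lstsq(A,f[:,2],rcond=None)[0]; n=np.array([-co[0],-co[1],1]); n/=np.linalg.norm(n)
    u0=np.array([np.cos(.56),0,np.sin(.56)]); q=np.c_[f@u0,f[:,1]].astype(np.float32)
    (cu,cv),r=cv2.minEnclosingCircle(q); mid=(np.percentile(q,.5,axis=0)+np.percentile(q,99.5,axis=0))/2
    sm=np.median(s[s>hi-.004]); ctr=mid[0]*u0+[0,mid[1],0]+sm*n0
    print("cover n",n.round(3),"circ",cu,cv,r,"mid",mid,"s",sm,hi,"ctr jig",ctr.round(4),len(f)); return ctr
E
python3 - <<'E'
from meas import *
for f in("w0.npz","w1.npz"): cover(*load(f))
e=manip.current_ee_pos(); manip.move_l([e[0],e[1],.26],max_speed=.3)
cover(*view(*w(-.02,.028),.13,RD,"c2"))
Rt=down(0.2); 
for i,(x,y) in enumerate([(.455,-.375),(.44,-.33)]):
    p,d,c=view(x,y,.08,Rt,f"t{i}"); W=cloud(c,d); hh=cv2.cvtColor(p,cv2.COLOR_RGB2HSV).astype(int)
    m=(hh[...,0]>45)&(hh[...,0]<85)&(hh[...,1]>90)&(d>0)&(hh[...,2]>30); Q=W[m]
    top=Q[Q[:,2]>np.percentile(Q[:,2],99)-.006]; print("tool top",len(Q),len(top),((np.percentile(top,1,axis=0)+np.percentile(top,99,axis=0))/2).round(4),(top.max(0)-top.min(0)).round(3))
    print([(np.round(o["at"],3).tolist(),round(o["confidence"],2)) for o in manip.look_for("wrist","tool")[:3]])
p,d,c=view(.43,-.142,.0,Rt,"m0"); W=cloud(c,d); m=(p.max(-1)<45)&(d>0)&(abs(W[...,2]-.004)<.008)&(np.hypot(W[...,0]-.43,W[...,1]+.142)<.08); Q=W[m]
print("mat",m.sum(),cv2.minAreaRect((Q[:,:2]*1000).astype(np.float32)),np.median(Q[:,2]))
print(manip.current_qpos().round(2),manip.current_time())
n=np.array([*(-np.sin(.56)*EX),np.cos(.56)])
for s in(1,-1):
    y=s*np.array([*EY,0]); Rp=np.stack([np.cross(y,-n),y,-n],1)
    print(s,manip.inverse_kinematics(P((-.035,.028),.14)+n*.05,Rp),manip.inverse_kinematics(P((-.035,.028),.14)+n*.13,Rp))
E
```

```text
pointer-line -0.0024481264292181178 [-0.11763012  0.02831048] [-0.08849348  0.0275974 ] [-0.08297602  0.02549713] [-0.05862254  0.02551449]
cover n [-0.527  0.001  0.85 ] circ 0.05328526720404625 -0.046616774052381516 0.026815395802259445 mid [ 0.05352327 -0.04663186] s 0.11899026536802834 0.11982124217600082 ctr jig [-0.0179 -0.0466  0.1292] 2158
cover n [-0.528  0.006  0.849] circ 0.05337780341506004 -0.04612832888960838 0.02683412842452526 mid [ 0.0535457  -0.04563058] s 0.11897946392716158 0.11989518246138424 ctr jig [-0.0178 -0.0456  0.1292] 2088
cover n [-0.529  0.002  0.848] circ 0.05307726934552193 0.02569802850484848 0.02699301578104496 mid [0.05347884 0.02602997] s 0.11889540079904459 0.11980105739129242 ctr jig [-0.0178  0.026   0.1291] 1960
tool top 1487 613 [ 0.4479 -0.3826  0.103 ] [0.026 0.026 0.006]
[([0.45, -0.374, 0.086], 0.89), ([0.462, -0.455, 0.071], 0.8)]
tool top 1585 528 [ 0.4475 -0.3823  0.103 ] [0.026 0.026 0.007]
[([0.462, -0.456, 0.067], 0.81)]
mat 7644 ((429.9605712890625, -140.77182006835938), (87.9465560913086, 87.53301239013672), 86.44058227539062) 0.004578157491791458
[-0.39  0.26  1.99 -0.    0.89 -0.59] 18.375
1 [ 0.13319169  0.15730664  2.18068141  0.36286921  0.26737214 -2.0726354 ] [ 0.10981504 -0.05346627  2.19485801  0.24062088  0.46084025 -1.95795314]
-1 [0.13319169 0.15730664 2.18068141 0.36286921 0.26737214 1.06895725] [ 0.10981504 -0.05346627  2.19485801  0.24062088  0.46084025  1.18363951]
```

The pointer is within about 2.4 mm, and the cover normal matches 0.56 rad. Now I pick up the tool and hover over the cover.

```bash
cat >> h.py <<'E'
N=np.array([*(-np.sin(.56)*EX),np.cos(.56)]); _y=np.array([*EY,0]); RP=np.stack([np.cross(_y,-N),_y,-N],1)
C=P((-.0178,.026),.1291); G=.053
E
python3 - <<'E'
from h import *
R=down(0.); T=np.array([.4477,-.3825,G])
manip.set_gripper(.65); manip.move_ptp(T+[0,0,.14],R); manip.move_l(T,max_speed=.12)
print(manip.current_ee_pos())
manip.set_gripper(0.,80); print("w",manip.current_grip_width(),manip.current_grip_force()); assert .25<manip.current_grip_width()<.5
manip.move_l(T+[0,0,.2],max_speed=.2)
manip.move_ptp(C+N*(G+.12),RP); manip.move_l(C+N*(G+.02),max_speed=.12)
print(manip.current_ee_pos()-(C+N*(G+.02)),"w",manip.current_grip_width(),manip.current_time())
snap("wrist","hover.png")
E
```

```text
[ 0.44801308 -0.38280279  0.0537135 ]
w 0.32006734812538873 78.76927435398102
[ 7.55417177e-05 -5.52411812e-05  4.61962633e-04] w 0.3203412506759313 25.2583
```

View pics/hover.png

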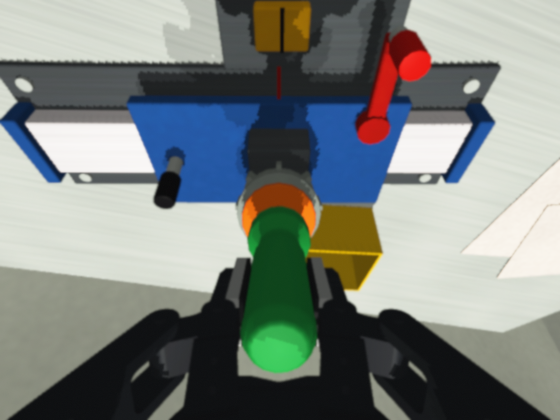

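The tool (nose at (280,235)) is in line with the cover at (280,205) and sits symmetric on it, with the lever shut and the pointer at the line (282,10–95). Pressing along the axis now.

```bash
python3 - <<'E'
from h import *
f0=np.array(manip.current_force()); 
for s in [.004,.002,.0005,-.001,-.0025,-.004,-.0055,-.007,-.0085,-.0095,-.0105,-.0115]:
    manip.move_l(C+N*(G+s),max_speed=.03)
    F=np.array(manip.current_force())-f0; e=manip.current_ee_pos()-(C+N*G)
    print(s,"f_n",round(F@N,1),F.round(1),"along",round(e@N*1000,1),"lat",round(np.linalg.norm(e-N*(e@N))*1000,1))
    if F@N>32 and s<-.006: break
manip.dwell(.15); print((np.array(manip.current_force())-f0).round(1),manip.current_grip_width())
snap("wrist","pressed.png"); print(manip.current_time())
E
```

```text
0.004 f_n -0.4 [ 0.5  0.8 -0. ] along 3.9 lat 0.1
0.002 f_n 1.0 [-1.1  0.3  0.6] along 2.0 lat 0.0
0.0005 f_n -0.2 [-0.2  0.1 -0.4] along 0.5 lat 0.0
-0.001 f_n 7.5 [-5.1 -2.2  5.4] along -0.8 lat 0.1
-0.0025 f_n -0.3 [ 0.5 -0.  -0.1] along -2.5 lat 0.0
-0.004 f_n -0.3 [-0.4  0.  -0.6] along -4.1 lat 0.0
-0.0055 f_n -0.7 [ 0.6  0.6 -0.4] along -5.7 lat 0.1
-0.007 f_n -0.3 [ 0.   1.3 -0.1] along -7.1 lat 0.1
-0.0085 f_n 20.0 [-12.3  -3.1  15.7] along -7.9 lat 0.2
-0.0095 f_n 42.9 [-26.   -8.5  33.5] along -8.1 lat 0.4
[-26.1  -7.2  33.8] 0.32054264938506816
28.4417
```

The cover went home at 8 mm with a firm 43 N stop and no grip slip. Now I retreat, check the cover, and stand the tool on the mat.

```bash
python3 - <<'E'
from meas import *
manip.move_l(C+N*(G+.10),max_speed=.15)
R=down(0.); M=np.array([.430,-.1408,0])
manip.move_ptp(M+[0,0,.22],R); manip.move_l(M+[0,0,G+.02],max_speed=.12)
f0=np.array(manip.current_force())
for s in [.008,.006,.005,.004,.003,.002,.001]:
    manip.move_l(M+[0,0,G+s],max_speed=.03); fz=(np.array(manip.current_force())-f0)[2]; print(s,round(fz,1),manip.current_ee_pos().round(4))
    if fz>2: break
manip.set_gripper(.65); manip.dwell(.2)
e=manip.current_ee_pos(); manip.move_l([e[0],e[1],.25],max_speed=.15)
cover(*view(*w(-.02,.028),.13,RD,"c3"))
p,d,c=view(.43,-.142,.05,down(.2),"m1"); W=cloud(c,d); hh=cv2.cvtColor(p,cv2.COLOR_RGB2HSV).astype(int)
m=(hh[...,0]>45)&(hh[...,0]<85)&(hh[...,1]>90)&(d>0)&(hh[...,2]>30)&(W[...,1]>-.25); Q=W[m]; top=Q[Q[:,2]>np.percentile(Q[:,2],99)-.006]; print("tool top",top.mean(0).round(4),top.max(0).round(3))
snap("top","end.png"); print(manip.current_time())
a=cv2.imread("pics/c3.png"); b=cv2.imread("pics/m1.png"); cv2.imwrite("pics/both.png",cv2.resize(np.hstack([a,b]),(800,300)))
E
```

```text
pointer-line -0.0024481264292181178 [-0.11763012  0.02831048] [-0.08849348  0.0275974 ] [-0.08297602  0.02549713] [-0.05862254  0.02551449]
0.008 -0.1 [ 0.43   -0.1408  0.0609]
0.006 0.1 [ 0.43   -0.1408  0.059 ]
0.005 0.5 [ 0.43   -0.1408  0.058 ]
0.004 14.0 [ 0.4302 -0.1409  0.0577]
cover n [-0.527  0.003  0.85 ] circ 0.05289635807275772 0.02568638324737549 0.0269713643938303 mid [0.0531054  0.02580091] s 0.11118511305163413 0.1120918098826306 ctr jig [-0.0141  0.0258  0.1224] 1852
tool top [ 0.4297 -0.1401  0.1077] [ 0.444 -0.128  0.111]
37.825
```

View pics/both.png

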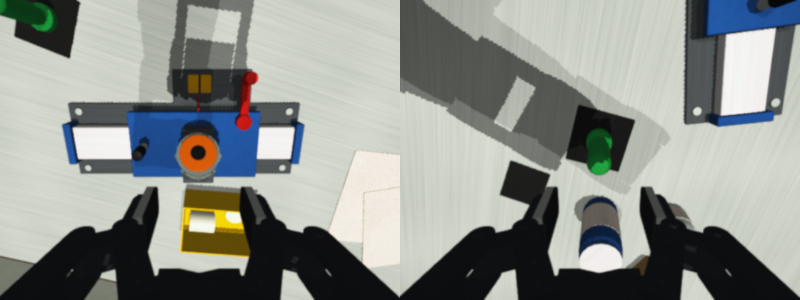

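The cover now sits 7.7 mm deeper (left half, (198,152)), with the lever shut and the pointer at the line. The tool stands upright on the big mat (right half, (598,140)), with its top at the mat centre. Handing in.

```bash
python3 -c "
from bench import manip
print(manip.sign_off())"
```

```text
the job is handed in; nothing more can be done
None
```

The job is handed in (no verdict was returned): the cover measures 7.7 mm further in, the clamp is shut with the pointer about 2.4 mm off the line, the tool stands upright at the mat's centre, and I did not re-measure the can, jar, carton and bin.

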